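# Open the child-safe bottle in the toy tray

### The job

Set the square child-safe cleaner bottle gently upright, all the way down into the square pocket of the plastic pull-out tray, without tipping or dropping it, so that it cannot turn. Then press its safety cap down, twist it anticlockwise (seen from above) while it is pressed until it comes free, and lift it off. Finish while still holding the cap, level and still, a few centimetres clear above the open bottle, which stays upright in the pocket; leave the toy car and the toy digger where they are.

Things in the scene. Friction and masses are not known exactly. Their poses are not given: they have to be found in the camera images.
- bottle: White plastic bottle, upright on the shelf board: square body 56 x 56 mm, 62 mm high (lowest 4 mm only 50 x 50), then a round neck 33 mm across up to 92.5 mm, with ledges up to 44 mm across at 81 to 86 mm. About 0.22 kg. Origin: centre of its underside; z up, x and y square to its faces (it looks the same every quarter turn).
- cap: Round ribbed white safety cap on the bottle, 52 mm across (54 over the ribs), 30 mm high, 40 g. Origin: centre of its underside, z up; closed, that is 78 mm above the bottle's underside, 16 mm above the square body. Locked, it cannot be pulled off or turned (play 6 degrees either way) and is strong enough to carry the bottle by.
- cap_top (a point): Centre of the cap's top. Pushed down 7 mm or more (8 suits; 9.5 is the end; an inner spring resists with 4 N rising to 9 N), the cap turns anticlockwise seen from above. After 60 to 125 degrees of turn against the bottle (80 suits) it is free, springs up and lifts straight off. Clockwise, and beyond about 140 degrees, a full stop blocks it.
- tray: Off-white plastic pull-out tray, fixed to the shelf, 240 mm (its x) by 320 mm (its y), floor 4 mm thick, rim 25 mm high. Origin: centre of its underside.
- pocket (a point): Centre of the square pocket's floor, 4 mm above the shelf board, axes as the tray's (x, y square to its walls). 62 x 62 mm inside, walls 5 mm thick, 14 mm high, then sloping lead-in lips that widen it to about 74 mm at 20 mm above its floor. The bottle fits in any quarter turn, its underside on this point when home; there it can turn about 6 degrees before the walls hold it.
- car: Toy convertible, 125 mm long (its x), 54 mm wide, 45 mm high, loose in the same tray. Origin: centre of its underside. Leave alone.
- digger: Toy digger on tracks, about 120 mm long (its x, arm to -x), 70 mm wide, 68 mm high, loose on the shelf board. Origin: underside, mid tracks. Leave alone.
- blocks: Shallow aluminium tray of wooden road blocks, 200 (its x) x 150 x 22 mm, fixed. Origin: centre of its underside.
- garage: Toy garage, 170 (its x) x 150 x 118 mm, fixed, swing door on its -x face. Origin: centre of its underside.
There are look-alikes about, which are no part of the job. What is shaped like the bottle but green is not meant.

How it is judged:
On the way, in this order (a step that is already met when the one before it is completed fails the run):
1. the closed bottle stands upright and fully down in the pocket (horizontal distance between bottle and pocket below 0.008 m and z of bottle in the frame of pocket below 0.004 m and angle between bottle's own z axis and vertical below 0.07 rad and z of cap in the frame of bottle below 0.082 m), for 0.2 s.
2. the cap, pressed down, is turned past its catch while the bottle stays in the pocket (horizontal distance between bottle and pocket below 0.008 m and z of bottle in the frame of pocket below 0.004 m and angle between bottle's own z axis and vertical below 0.07 rad and z of cap in the frame of bottle below 0.0725 m and angle between the x axis of cap and the x axis of bottle, either way round above 0.35 rad), for 0.05 s.
At the end, for the whole second after the job is handed in: Bottle in the pocket: within 8 mm of centre, under 4 mm off its floor, tilt under 4 degrees. Fingers hold the cap still, tilt under 11 degrees, off the bottle, 15 to 157 mm above its mouth, within 28 mm of its axis sideways. Car and digger moved under 25 mm (horizontal distance between bottle and pocket below 0.008 m and z of bottle in the frame of pocket below 0.004 m and angle between bottle's own z axis and vertical below 0.07 rad and z of cap in the frame of bottle between 0.1075 and 0.25 m and horizontal distance between cap and bottle below 0.028 m and angle between cap's own z axis and vertical below 0.2 rad and contact force between the fingers and cap above 1 N and contact force between cap and bottle below 0.05 N and linear speed of each of cap, bottle below 0.03 m/s and distance of each of car, digger from where it was at the start of the episode below 0.025 m); the arm keeps its last pose, push and grip.
It fails at once if the bottle is tipped by more than 34 degrees (angle between bottle's own z axis and vertical above 0.6 rad).
It fails at once if the bottle is dropped (falls free from more than about 2 cm) (linear speed of bottle above 0.6 m/s and contact force between the fingers and bottle below 0.05 N and contact force between the fingers and cap below 0.05 N).
It fails at once if the car or the digger is pushed more than 25 mm (distance of any of car, digger from where it was at the start of the episode above 0.025 m).
It also fails if it takes over 48 s, if anything falls off the work surface, if the arm or the gripper's body presses on something with over 40 N, if the wrist force passes 120 N, or if a joint passes its speed limit or range.

### The arm

A 6-joint arm with a two-finger parallel gripper is mounted at the origin on the work surface. World frame = base frame: x ahead of the robot, y to its left, z up, the work surface at z = 0. Lengths are in m, angles in rad, forces in N, time in s.
With the tool pointing down it reaches from about 0.325 to 0.925 m from the base axis. Payload 3.1 kg.
Tool frame: the origin (TCP) lies on the centre line of the jaws, within the pads' length; the fingertips stand r.finger_overhang ahead of it and the grasp point (between the pads) lies 6 mm ahead of it (r.finger_overhang is the distance from the TCP to the fingertips, in m); z points along the fingers, y is the line along which they close (so a half turn about z gives the same grasp; the last joint's range is limited). The gripper opens to 85 mm and grips with 20 to 120 N. Pads are 22 mm wide; open, the fingers measure 114 mm over their backs; the gripper's body (76 mm by 85 mm) begins 54 mm behind the grasp point. The pads swing forward as they close: fully open they stand 13 mm farther back than shut.
Start: joints at [-1.281, 0.217, 1.613, -0, 1.311, -0.112], TCP at [0.244, -0.575, 0.256] pointing down, gripper open.
Joint ranges: [-2.75, 2.75], [-0.78, 2.1], [0.31, 2.55], [-1.13, 4.27], [0.13, 2.63], [-2.58, 2.58]. Speed limits (rad/s): [2.79, 2.79, 3.14, 3.14, 3.14, 3.14].

### API

Orientations are given as a rotation vector (axis times angle).
In Python, from rig import r, vision, ticket gives the robot as it stands.
- The arm moves only by the tool send_rows, never from a script. Its argument "plan" is a list of rows, each an object of numbers: "dx", "dy", "dz": the shift along the tool's x, y, z in cm; "wx", "wy", "wz": the turn, a rotation vector about the tool's x, y, z in rad; "claw": the opening, from 0 (shut) to 1 (fully open). A call has 1 to 8 rows; each row is the pose to reach, as a shift and turn from the pose commanded when the call began, along the tool's axes at that moment; what a row does not reach only later rows make up. A row lasts 1/8 s, in which the tool goes at most 62.5 mm and 10.7 degrees, less where a joint would pass 70% of its speed; a pose out of reach is approached as far as the arm can. A call with a gripper value outside its range is refused whole. The fingers move at their own pace and stop on an object; the grip force is fixed at half the most. Time passes only in rows, so rows that repeat a pose let the fingers close. It gives the time, the measured TCP pose, the force, the opening and the grip force at its end, in the units of the state.
- r.observe(): the state, without advancing time (a new reading comes with each control period).
- vision.grab_frame(name): name is "scene" or "top" or "wrist"; returns the picture (480x640x3 uint8, red, green, blue); there is no depth.
- vision.camera_info(name): a dict with "fov_y" (degrees; the focal length in pixels is half the picture's height over the tangent of half this angle, whatever the lens; pixels are square), "cx", "cy" (the principal point, pixels), "k1" (the pictures are not rectified: a ray, as slopes to the right and down, at radius r is drawn at 1 + k1 r^2 times it, then the intrinsics apply), "camera_from_world" (4x4, takes a point from world to camera coordinates); the wrist camera has in their place "tool_from_camera" (4x4, takes a point from camera to tool coordinates, whose origin is the TCP and whose axes are the flange's). Camera axes: x right, y up, looking along -z (the intrinsics and any distortion apply to the point x, -y, -z); pixel columns grow to the right and rows downward; lengths in m; the calibration is good to about 2 mm. A picture is of the moment at which its call begins: read the wrist's pose just before it. camera_info takes no time and is no camera call.
- ticket.finish_job(): hands the job in; it is judged then, once.
The state is a dict: "clock": time; "joints": joint angles; "qd": joint speeds; "joint_efforts": joint torques, N m; "tcp_pos": TCP position; "tcp_rot": TCP orientation; "ft_force": force on the tool from outside, world axes, zero at the start; "moment": the same for the moment, N m; "gripper_width": finger opening in m; "gripper_force": force on a finger pad.
Only numpy, scipy, OpenCV 4.12 (cv2) and the standard library are available. Lean on these libraries where they do the work, as an engineer would, in place of code of your own. Each camera call takes 0.05 s, during which the arm holds its last target. There are 200 camera calls.

## Working session

There is one attempt and no reset: what is moved stays moved. The work goes in short steps, Python scripts to look and compute and a tool call to move; the robot and the scene stay as the last step left them, time stands still between calls to the robot, and variables do not carry over. Pictures are saved under pics/ and viewed, at most 12 in all, crops included, and the job is handed in when it is done.

Besides the shell and the picture viewer there is one more tool, called after "Call:" by a JSON object that holds its "name" and its "arguments". send_rows: Moves the arm, as the interface text tells. Its arguments: {"type":"object","properties":{"plan":{"type":"array","items":{"type":"object","properties":{"dx":{"type":"number"},"dy":{"type":"number"},"dz":{"type":"number"},"wx":{"type":"number"},"wy":{"type":"number"},"wz":{"type":"number"},"claw":{"type":"number"}}}}},"required":["plan"]}

```bash
mkdir -p pics; ls; cat > h.py <<'E'
import numpy as np, cv2
from rig import r, vision, ticket
from scipy.spatial.transform import Rotation as R
def cam(name):
    i=vision.camera_info(name); f=240/np.tan(np.radians(i['fov_y'])/2); return i,f
def wristT():
    s=r.observe(); T=np.eye(4); T[:3,:3]=R.from_rotvec(s['tcp_rot']).as_matrix(); T[:3,3]=s['tcp_pos']; return T
def wfc(name,T=None):
    i,f=cam(name)
    if name!='wrist': return np.linalg.inv(np.array(i['camera_from_world']))
    return T@np.array(i['tool_from_camera'])
def px2w(name,uv,z,T=None):
    i,f=cam(name); W=wfc(name,T); out=[]
    for u,v in np.atleast_2d(uv):
        d=np.array([(u-i['cx'])/f,(v-i['cy'])/f]); p=d.copy()
        for _ in range(30): p=d/(1+i['k1']*(p@p))
        ray=W[:3,:3]@np.array([p[0],-p[1],-1]); t=(z-W[2,3])/ray[2]; out.append(W[:3,3]+t*ray)
    return np.array(out)
def w2px(name,P,T=None):
    i,f=cam(name); C=np.linalg.inv(wfc(name,T)); out=[]
    for p in np.atleast_2d(P):
        c=C[:3,:3]@p+C[:3,3]; s=np.array([c[0],-c[1]])/-c[2]; s=s*(1+i['k1']*(s@s)); out.append(s*f+[i['cx'],i['cy']])
    return np.array(out)
def save(name,fn):
    im=vision.grab_frame(name); cv2.imwrite('pics/'+fn,im[:,:,::-1]); return im
E
python3 - <<'E'
from h import *
s=r.observe(); print(s, r.finger_overhang)
for n in ['scene','top','wrist']: print(n,vision.camera_info(n))
save('top','top1.png'); save('scene','scene1.png')
E
```

```text
pics
{'clock': 0.0, 'joints': array([-1.28120101e+00,  2.17770744e-01,  1.61490766e+00,  3.75615954e-05,
        1.31126513e+00, -1.12216565e-01]), 'qd': array([ 8.53530959e-04, -7.37729861e-05,  5.66447438e-04,  1.26900843e-03,
        7.70340831e-05,  3.62336900e-04]), 'joint_efforts': array([-9.20733373e-05, -3.96844769e+01, -3.03851473e+01, -1.47547689e-04,
        9.68112960e-03, -9.40953981e-06]), 'tcp_pos': array([ 0.24423843, -0.57450462,  0.25497171]), 'tcp_rot': array([-3.07610859e+00, -6.26444392e-01,  2.70093828e-04]), 'ft_force': array([ 0.29346095, -0.38174082, -0.28743031]), 'moment': array([-0.01170078, -0.06068528, -0.01049835]), 'gripper_force': 0.0, 'gripper_width': 0.08559663769349393} 0.025
scene {'fov_y': 45.6859752645805, 'cx': 315.19230034398987, 'cy': 248.3950863401864, 'k1': -0.1114898100517213, 'camera_from_world': array([[-0.6492655 ,  0.76051649,  0.00830532,  0.31803416],
       [-0.63932162, -0.55164938,  0.53567791,  0.305291  ],
       [ 0.41197351,  0.34248742,  0.84438155, -1.74756366],
       [ 0.        ,  0.        ,  0.        ,  1.        ]])}

[... 248 characters left out ...]
311e-02,  2.15426054e-01,
        -5.44697363e-01],
       [-2.15404753e-01, -3.03195014e-03,  9.76520148e-01,
        -1.14999649e+00],
       [ 0.00000000e+00,  0.00000000e+00,  0.00000000e+00,
         1.00000000e+00]])}
wrist {'fov_y': 68.94846054832958, 'cx': 319.5848311763751, 'cy': 237.90777632242236, 'k1': -0.040062778154857794, 'tool_from_camera': array([[-1.32826909e-03,  9.61657733e-01,  2.74249231e-01,
         6.94231212e-02],
       [ 9.99999083e-01,  1.34943716e-03,  1.11472298e-04,
        -8.50037549e-04],
       [-2.62883907e-04,  2.74249127e-01, -9.61658644e-01,
        -1.17803442e-01],
       [ 0.00000000e+00,  0.00000000e+00,  0.00000000e+00,
         1.00000000e+00]])}
```

View pics/top1.png

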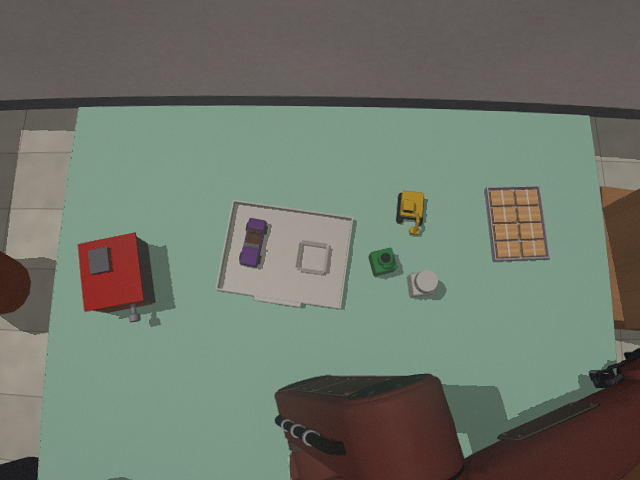

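View pics/scene1.png

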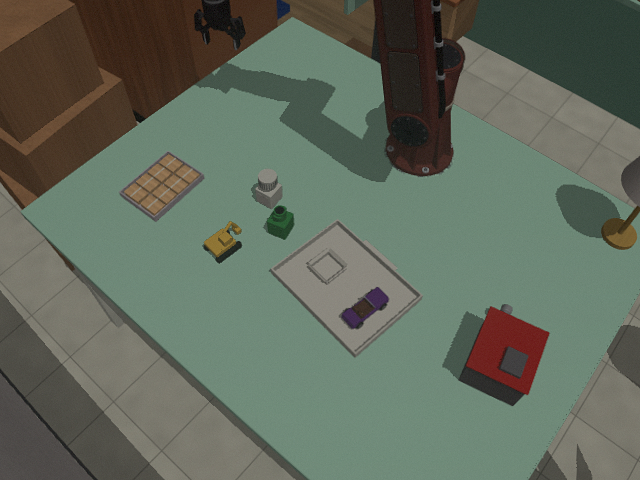

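The top view shows the white capped bottle at about (425,283), and the green uncapped look-alike at (383,260). The pocket is at (313,257), the car at (253,243) and the digger at (411,208). The only white bottle with a cap is the one at (425,283) top and (267,185) scene. I'll confirm it in one crop and locate everything.

```bash
python3 - <<'E'
from h import *
a=cv2.imread('pics/top1.png')[170:320,280:480]
cv2.imwrite('pics/crop1.png',cv2.resize(a,None,fx=4,fy=4,interpolation=cv2.INTER_CUBIC))
print('cap top108 top',px2w('top',(427,281.5),.108),'scene',px2w('scene',(267,175),.108))
print('pocket z.024',px2w('top',(313,257),.024),px2w('scene',(326,266),.024))
print('green',px2w('top',(384,258),.09)); print('digger',px2w('top',(411,208),.03))
print('tray rim corners',px2w('top',[(235,202),(354,218),(341,308),(219,291)],.025))
E
```

```text
cap top108 top [[ 0.4395832  -0.21806134  0.108     ]] scene [[ 0.44109648 -0.21547139  0.108     ]]
pocket z.024 [[0.51056388 0.05370367 0.024     ]] [[0.51751315 0.06061926 0.024     ]]
green [[ 0.4982177  -0.11887277  0.09      ]]
digger [[ 0.64320215 -0.20034331  0.03      ]]
tray rim corners [[ 0.65422262  0.26116814  0.025     ]
 [ 0.61506256 -0.05129579  0.025     ]
 [ 0.381594   -0.01842696  0.025     ]
 [ 0.41922897  0.29006111  0.025     ]]
```

View pics/crop1.png

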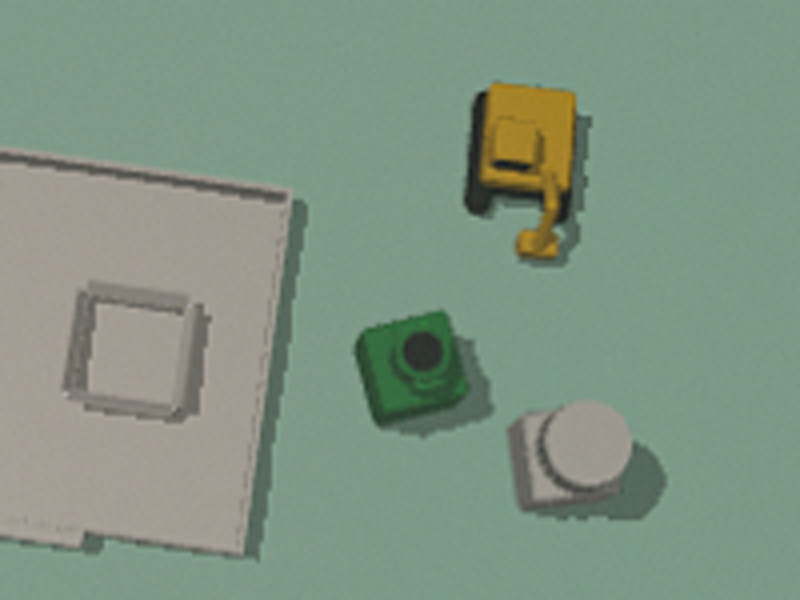

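The crop confirms it: white bottle with a ribbed cap, and the green one is the open look-alike. Next I compute the hover move above the cap.

```bash
cat >> h.py <<'E'
def to(p,h,T=None):
    """cm shift along tool axes and rotvec to a straight-down pose at p with tool-x heading h deg"""
    T=wristT() if T is None else T; a=np.radians(h)
    G=np.array([[np.cos(a),np.sin(a),0],[np.sin(a),-np.cos(a),0],[0,0,-1]])
    d=T[:3,:3].T@(np.array(p)-T[:3,3])*100; w=R.from_matrix(T[:3,:3].T@G).as_rotvec()
    print('d cm',d.round(2),'w',w.round(3)); return d,w
E
python3 - <<'E'
from h import *
to((.44,-.217,.25),59)
E
```

```text
d cm [ 32.   -25.25   0.57] w [-0.002 -0.001 -0.628]
```

Call:
{"name": "send_rows", "arguments": {"plan": [{"dx":5,"dy":-4,"dz":0,"wz":-0.1,"claw":1},{"dx":10,"dy":-8,"dz":0,"wz":-0.2,"claw":1},{"dx":15,"dy":-12,"dz":0,"wz":-0.3,"claw":1},{"dx":20,"dy":-16,"dz":0,"wz":-0.4,"claw":1},{"dx":25,"dy":-20,"dz":0.3,"wz":-0.5,"claw":1},{"dx":29,"dy":-23,"dz":0.6,"wz":-0.58,"claw":1},{"dx":32,"dy":-25.2,"dz":0.6,"wz":-0.63,"claw":1},{"dx":32,"dy":-25.2,"dz":0.6,"wz":-0.63,"claw":1}]}}

```text
$.plan[0]: bad value
```

```bash
python3 - <<'E'
from h import *
T=wristT(); np.save('T1.npy',T); save('wrist','w1.png'); print(T[:3,3], r.observe()['clock'])
save('top','top2.png')
E
```

```text
[ 0.24424705 -0.57456683  0.25510117] 0.15
```

View pics/w1.png

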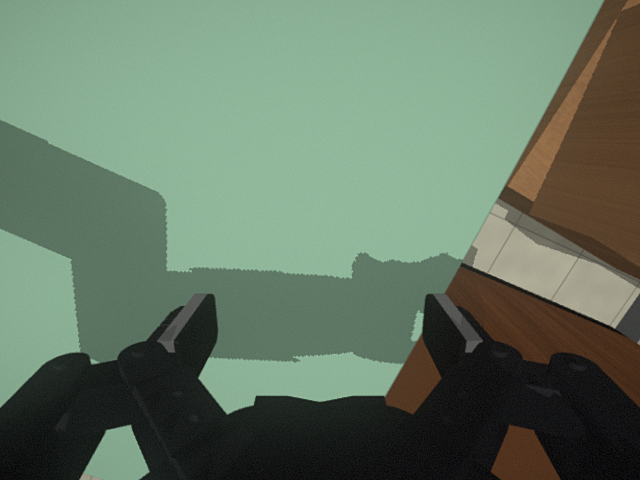

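The move was refused, so nothing moved, and the picture only shows empty board. It may want all the keys in every row.

Call:
{"name": "send_rows", "arguments": {"plan": [{"dx":5,"dy":-4,"dz":0,"wx":0,"wy":0,"wz":-0.1,"claw":1},{"dx":10,"dy":-8,"dz":0,"wx":0,"wy":0,"wz":-0.2,"claw":1},{"dx":15,"dy":-12,"dz":0,"wx":0,"wy":0,"wz":-0.3,"claw":1},{"dx":20,"dy":-16,"dz":0,"wx":0,"wy":0,"wz":-0.4,"claw":1},{"dx":25,"dy":-20,"dz":0.3,"wx":0,"wy":0,"wz":-0.5,"claw":1},{"dx":29,"dy":-23,"dz":0.6,"wx":0,"wy":0,"wz":-0.58,"claw":1},{"dx":32,"dy":-25.2,"dz":0.6,"wx":0,"wy":0,"wz":-0.63,"claw":1},{"dx":32,"dy":-25.2,"dz":0.6,"wx":0,"wy":0,"wz":-0.63,"claw":1}]}}

```text
clock: 1.2
tcp_pos: [0.4411, -0.2159, 0.2501]
tcp_rot: [-2.729, -1.556, -0.0]
ft_force: [-0.6, -0.1, -1.4]
gripper_width: 0.0855
gripper_force: 0.0
```

```bash
python3 - <<'E'
from h import *
T=wristT(); np.save('T1.npy',T); save('wrist','w2.png'); print(T[:3,3])
save('top','top2.png')
print(w2px('wrist',[(.44,-.217,.108),(.44,-.217,.062)],T))
E
```

```text
[ 0.44114579 -0.21591914  0.25010184]
[[320.13330565 234.61526897]
 [320.09307529 221.04964541]]
```

View pics/w2.png

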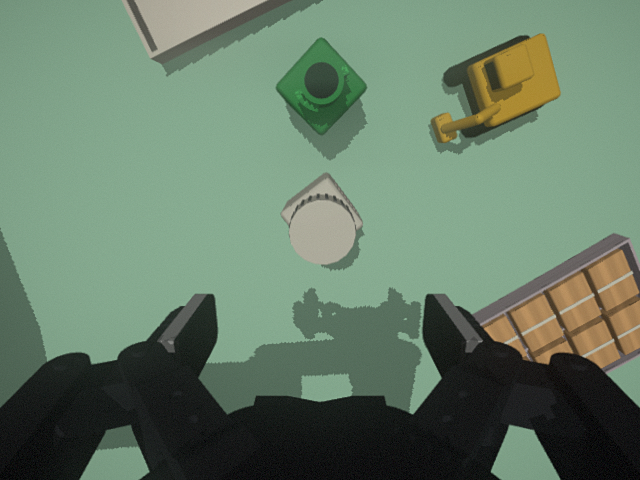

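The wrist view shows the cap top centred at about (322,231). The body's top corners are at about (326,174), (282,213) and (362,215).

```bash
python3 - <<'E'
from h import *
T=np.load('T1.npy'); im=cv2.imread('pics/w2.png')
m=((im.min(2)>140)&(im.max(2)-im.min(2)<40)).astype(np.uint8); m[:, :270]=0; m[:,380:]=0; m[:160]=0; m[280:]=0
print('white bbox',np.argwhere(m).min(0),np.argwhere(m).max(0))
a=im[160:280,260:400]; cv2.imwrite('pics/crop2.png',cv2.resize(a,None,fx=5,fy=5,interpolation=cv2.INTER_CUBIC))
c=px2w('wrist',(322,231),.108,T); print('cap',c)
k=px2w('wrist',[(326,174),(282,213),(362,215)],.062,T); print(k)
for i,j in((1,0),(0,2)):
    d=k[j]-k[i]; print(np.linalg.norm(d),np.degrees(np.arctan2(d[1],d[0])))
t=px2w('top',[(235,202),(354,218),(341,308),(219,291)],.025)
print([np.degrees(np.arctan2(*(t[i]-t[j])[1::-1])) for i,j in((0,1),(3,2),(0,3),(1,2))])
E
```

```text
white bbox [179 272] [264 372]
cap [[ 0.44270509 -0.21525367  0.108     ]]
[[ 0.46573802 -0.18365137  0.062     ]
 [ 0.41452793 -0.19329684  0.062     ]
 [ 0.4750499  -0.2313459   0.062     ]]
0.052110541779927196 10.666750844210986
0.04859505173406387 -78.95254145001161
[np.float64(82.85655495372897), np.float64(83.04439502708577), np.float64(-7.00945871800181), np.float64(-8.013708666856353)]
```

View pics/crop2.png

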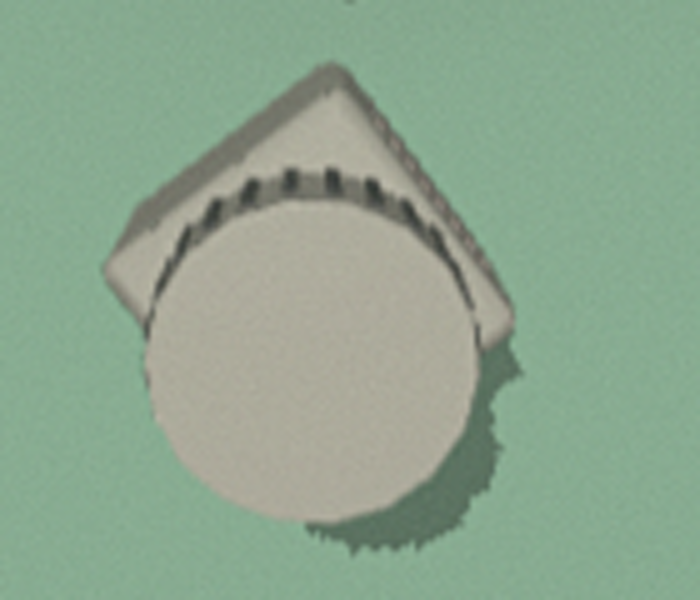

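```bash
python3 - <<'E'
from h import *
T=np.load('T1.npy')
q=np.array([(150,228),(322,99),(352,98),(495,297)])/5+[260,160]
k=px2w('wrist',q,.062,T); print(k)
y=[np.degrees(np.arctan2(*(k[j]-k[i])[1::-1])) for i,j in((0,1),(2,3))]; print(y)
c=px2w('wrist',(322.6,231.7),.108,T)[0]; print(c)
# check body centre from edge distances
for i,j in((0,1),(2,3)):
    d=(k[j]-k[i])/np.linalg.norm(k[j]-k[i]); print('dist centre-edge',np.cross(d,c-k[i])[2])
to((c[0],c[1],.103),59,T)
E
```

```text
[[ 0.42421914 -0.19126999  0.062     ]
 [ 0.46200924 -0.18725087  0.062     ]
 [ 0.46658483 -0.18976481  0.062     ]
 [ 0.47078824 -0.23350408  0.062     ]]
[np.float64(6.070797689435135), np.float64(-84.51064240534124)]
[ 0.44281858 -0.21596858  0.108     ]
dist centre-edge -0.02652710478855916
dist centre-edge -0.02616393313013392
d cm [ 0.07  0.15 14.71] w [-0.    -0.     0.006]
```

Call:
{"name": "send_rows", "arguments": {"plan": [{"dx":0.1,"dy":0.15,"dz":4,"wx":0,"wy":0,"wz":0,"claw":1},{"dx":0.1,"dy":0.15,"dz":8,"wx":0,"wy":0,"wz":0,"claw":1},{"dx":0.1,"dy":0.15,"dz":11.5,"wx":0,"wy":0,"wz":0,"claw":1},{"dx":0.1,"dy":0.15,"dz":13.5,"wx":0,"wy":0,"wz":0,"claw":1},{"dx":0.1,"dy":0.15,"dz":14.7,"wx":0,"wy":0,"wz":0,"claw":1},{"dx":0.1,"dy":0.15,"dz":14.7,"wx":0,"wy":0,"wz":0,"claw":1}]}}

```text
clock: 2.05
tcp_pos: [0.4414, -0.2186, 0.1027]
tcp_rot: [-2.733, -1.547, 0.001]
ft_force: [0.8, -0.3, -1.0]
gripper_width: 0.0853
gripper_force: 0.0
```

Call:
{"name": "send_rows", "arguments": {"plan": [{"dx":0,"dy":0,"dz":0,"wx":0,"wy":0,"wz":0,"claw":0.3},{"dx":0,"dy":0,"dz":0,"wx":0,"wy":0,"wz":0,"claw":0.3},{"dx":0,"dy":0,"dz":0,"wx":0,"wy":0,"wz":0,"claw":0.3},{"dx":0,"dy":0,"dz":0,"wx":0,"wy":0,"wz":0,"claw":0.3},{"dx":0,"dy":0,"dz":0,"wx":0,"wy":0,"wz":0,"claw":0.3},{"dx":0,"dy":0,"dz":0,"wx":0,"wy":0,"wz":0,"claw":0.3}]}}

```text
clock: 2.8
tcp_pos: [0.4427, -0.2185, 0.1037]
tcp_rot: [2.731, 1.549, 0.001]
ft_force: [-1.3, -1.4, 4.0]
gripper_width: 0.0498
gripper_force: 61.2
```

Gripped (61 N). Lift gently, and check that the load hangs.

Call:
{"name": "send_rows", "arguments": {"plan": [{"dx":0,"dy":0,"dz":-0.5,"wx":0,"wy":0,"wz":0,"claw":0.3},{"dx":0,"dy":0,"dz":-1.5,"wx":0,"wy":0,"wz":0,"claw":0.3},{"dx":0,"dy":0,"dz":-3.5,"wx":0,"wy":0,"wz":0,"claw":0.3},{"dx":0,"dy":0,"dz":-5.5,"wx":0,"wy":0,"wz":0,"claw":0.3},{"dx":0,"dy":0,"dz":-8,"wx":0,"wy":0,"wz":0,"claw":0.3},{"dx":0,"dy":0,"dz":-10.5,"wx":0,"wy":0,"wz":0,"claw":0.3},{"dx":0,"dy":0,"dz":-12,"wx":0,"wy":0,"wz":0,"claw":0.3},{"dx":0,"dy":0,"dz":-12,"wx":0,"wy":0,"wz":0,"claw":0.3}]}}

```text
clock: 3.8
tcp_pos: [0.4427, -0.2183, 0.2243]
tcp_rot: [2.731, 1.549, 0.002]
ft_force: [0.9, 0.9, -4.2]
gripper_width: 0.0498
gripper_force: 62.9
```

```bash
python3 - <<'E'
from h import *
to((.444,-.015,.225),46); print(r.observe()['ft_force'],r.observe()['gripper_width'])
E
```

```text
d cm [ 17.52 -10.33  -0.1 ] w [ 0.002 -0.     0.229]
[ 0.94536979  0.89168056 -4.15447705] 0.04979217929538296
```

Call:
{"name": "send_rows", "arguments": {"plan": [{"dx":1.5,"dy":-0.9,"dz":0,"wx":0,"wy":0,"wz":0.03,"claw":0.3},{"dx":4.5,"dy":-2.6,"dz":0,"wx":0,"wy":0,"wz":0.06,"claw":0.3},{"dx":8,"dy":-4.7,"dz":0,"wx":0,"wy":0,"wz":0.1,"claw":0.3},{"dx":12,"dy":-7,"dz":0,"wx":0,"wy":0,"wz":0.15,"claw":0.3},{"dx":15,"dy":-8.8,"dz":0,"wx":0,"wy":0,"wz":0.2,"claw":0.3},{"dx":17,"dy":-10,"dz":0,"wx":0,"wy":0,"wz":0.23,"claw":0.3},{"dx":17.5,"dy":-10.3,"dz":0,"wx":0,"wy":0,"wz":0.23,"claw":0.3},{"dx":17.5,"dy":-10.3,"dz":0,"wx":0,"wy":0,"wz":0.23,"claw":0.3}]}}

```text
clock: 4.8
tcp_pos: [0.4431, -0.0151, 0.2224]
tcp_rot: [-2.891, -1.228, 0.003]
ft_force: [0.4, 0.2, -3.9]
gripper_width: 0.0499
gripper_force: 62.9
```

```bash
python3 - <<'E'
from h import *
T=wristT(); np.save('T3.npy',T); save('wrist','w3.png'); print(T[:3,3]); save('top','top3.png'); save('scene','scene3.png')
E
```

```text
[ 0.44312105 -0.01512116  0.2224198 ]
```

View pics/w3.png

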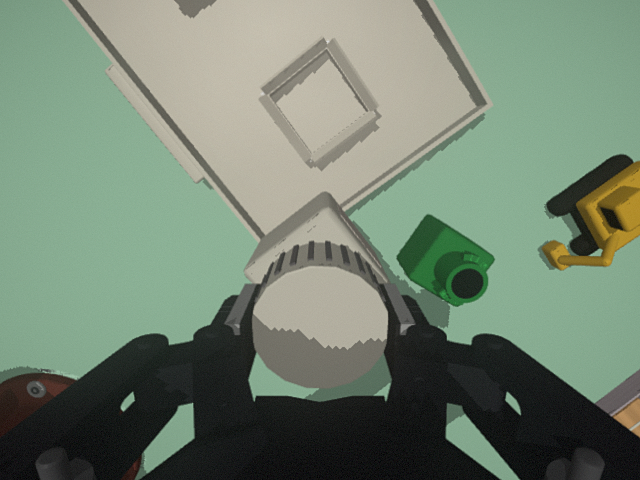

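The pocket's outer rim corners are at about (329,40), (378,112), (312,165) and (262,97). The carried bottle is upright, with its body's top corner at about (328,195). I'll enlarge both for the fine measurement.

```bash
python3 - <<'E'
from h import *
im=cv2.imread('pics/w3.png'); f=lambda x,y:cv2.resize(im[y:y+145,x:x+133],None,fx=3,fy=4,interpolation=cv2.INTER_CUBIC)
m=np.hstack([f(254,30),f(240,187)]).astype(float); m=np.clip((m-60)*1.5,0,255).astype(np.uint8)
print(m.shape); cv2.imwrite('pics/crop3.png',m)
E
```

```text
(580, 798, 3)
```

View pics/crop3.png

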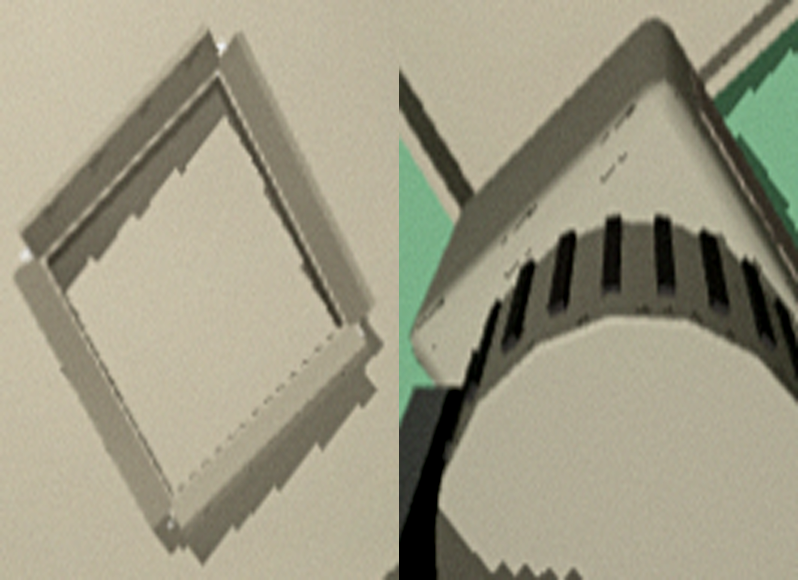

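```bash
python3 - <<'E'
from h import *
T=np.load('T3.npy')
q=np.array([(218,78),(47,263),(174,494),(343,325)])/[3,4]+[254,30]
k=px2w('wrist',q,.018,T); e=np.roll(k,-1,0)-k
print('inner',k[:,:2].round(4).tolist(),'centre',k.mean(0),'len',np.linalg.norm(e,axis=1),'ang',np.degrees(np.arctan2(e[:,1],e[:,0])))
q=np.array([(221,45),(24,256),(172,522),(362,330)])/[3,4]+[254,30]
k=px2w('wrist',q,.024,T); e=np.roll(k,-1,0)-k
print('lip centre',k.mean(0),'len',np.linalg.norm(e,axis=1),'ang',np.degrees(np.arctan2(e[:,1],e[:,0])))
zb=T[2,3]-.1037+.062
q=(np.array([(440,300),(640,95),(683,90),(785,265)])-[399,0])/[3,4]+[240,187]
b=px2w('wrist',q,zb,T)
L=T[:3,:3].T@np.array([0,0,1]); print('tilt tool',L)
print('bottle edges',[np.degrees(np.arctan2(*(b[j]-b[i])[1::-1])) for i,j in((0,1),(2,3))])
for i,j in((0,1),(2,3)):
    d=(b[j]-b[i])/np.linalg.norm(b[j]-b[i]); print('dist TCP axis to edge mm',1e3*np.cross(d,T[:3,3]-b[i])[2])
a=px2w('top',np.array([(88,283),(203,303),(182,420),(65,398)])/4+[280,170],.024); print('top pocket',a.mean(0))
E
```

```text
inner [[0.5454, 0.0835], [0.4846, 0.0914], [0.4767, 0.0309], [0.5373, 0.0226]] centre [0.51102438 0.05708336 0.018     ] len [0.06124496 0.06095542 0.0612061  0.06148485] ang [172.63804947 -97.47224279  -7.85747281  82.49036201]
lip centre [0.51061362 0.05693513 0.024     ] len [0.06879146 0.0693183  0.06798152 0.06894279] ang [172.23405337 -97.29197733  -7.45110828  82.03663882]
tilt tool [-1.41595721e-03 -9.62935873e-04 -9.99998534e-01]
bottle edges [np.float64(-6.033422367094224), np.float64(-96.22712914445592)]
dist TCP axis to edge mm -29.724743862677904
dist TCP axis to edge mm -28.075602776247212
top pocket [0.50887575 0.05208019 0.024     ]
```

```bash
python3 - <<'E'
from h import *
to((.5098,.0558,.145),44.5)
E
```

```text
d cm [ 9.76 -0.24  7.8 ] w [-0.     0.001  0.024]
```

Call:
{"name": "send_rows", "arguments": {"plan": [{"dx":1.5,"dy":0,"dz":0.3,"wx":0,"wy":0,"wz":0.01,"claw":0.3},{"dx":4,"dy":-0.1,"dz":1.5,"wx":0,"wy":0,"wz":0.024,"claw":0.3},{"dx":7,"dy":-0.2,"dz":3,"wx":0,"wy":0,"wz":0.024,"claw":0.3},{"dx":9.2,"dy":-0.2,"dz":5,"wx":0,"wy":0,"wz":0.024,"claw":0.3},{"dx":9.75,"dy":-0.2,"dz":6.8,"wx":0,"wy":0,"wz":0.024,"claw":0.3},{"dx":9.75,"dy":-0.2,"dz":7.8,"wx":0,"wy":0,"wz":0.024,"claw":0.3},{"dx":9.75,"dy":-0.2,"dz":7.8,"wx":0,"wy":0,"wz":0.024,"claw":0.3}]}}

```text
clock: 5.82
tcp_pos: [0.5086, 0.0557, 0.1441]
tcp_rot: [-2.907, -1.19, 0.005]
ft_force: [-0.5, 0.1, -3.9]
gripper_width: 0.0498
gripper_force: 63.0
```

```bash
python3 - <<'E'
from h import *
to((.5098,.0558,.1145),44.5); T=wristT(); save('wrist','w4.png'); save('scene','scene4.png')
a=np.array([cv2.imread('pics/w4.png')[40:340,180:460]])[0]
cv2.imwrite('pics/crop4.png',cv2.resize(a,None,fx=2,fy=2,interpolation=cv2.INTER_CUBIC))
E
```

```text
d cm [0.1  0.09 2.96] w [-0.002  0.003  0.   ]
```

View pics/crop4.png

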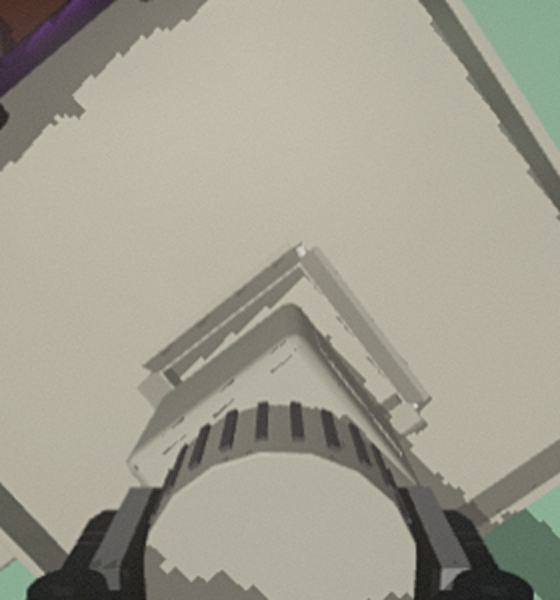

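The bottle is just above the pocket, roughly 1 mm off along each tool axis. I'll correct that and descend gently.

Call:
{"name": "send_rows", "arguments": {"plan": [{"dx":0.1,"dy":0.1,"dz":0.5,"wx":0,"wy":0,"wz":0,"claw":0.3},{"dx":0.1,"dy":0.1,"dz":1,"wx":0,"wy":0,"wz":0,"claw":0.3},{"dx":0.1,"dy":0.1,"dz":1.5,"wx":0,"wy":0,"wz":0,"claw":0.3},{"dx":0.1,"dy":0.1,"dz":2,"wx":0,"wy":0,"wz":0,"claw":0.3},{"dx":0.1,"dy":0.1,"dz":2.4,"wx":0,"wy":0,"wz":0,"claw":0.3},{"dx":0.1,"dy":0.1,"dz":2.8,"wx":0,"wy":0,"wz":0,"claw":0.3}]}}

```text
clock: 6.68
tcp_pos: [0.5114, 0.0565, 0.117]
tcp_rot: [-2.907, -1.191, 0.0]
ft_force: [0.6, 0.7, -2.7]
gripper_width: 0.0499
gripper_force: 63.0
```

Call:
{"name": "send_rows", "arguments": {"plan": [{"dx":0,"dy":0,"dz":0.3,"wx":0,"wy":0,"wz":0,"claw":0.3},{"dx":0,"dy":0,"dz":0.5,"wx":0,"wy":0,"wz":0,"claw":0.3},{"dx":0,"dy":0,"dz":0.7,"wx":0,"wy":0,"wz":0,"claw":0.3},{"dx":0,"dy":0,"dz":0.85,"wx":0,"wy":0,"wz":0,"claw":0.3},{"dx":0,"dy":0,"dz":0.85,"wx":0,"wy":0,"wz":0,"claw":0.3}]}}

```text
clock: 7.3
tcp_pos: [0.5117, 0.0564, 0.109]
tcp_rot: [2.907, 1.191, 0.001]
ft_force: [-0.4, 0.6, -2.5]
gripper_width: 0.0496
gripper_force: 63.1
```

Call:
{"name": "send_rows", "arguments": {"plan": [{"dx":0,"dy":0,"dz":0.1,"wx":0,"wy":0,"wz":0,"claw":0.3},{"dx":0,"dy":0,"dz":0.2,"wx":0,"wy":0,"wz":0,"claw":0.3},{"dx":0,"dy":0,"dz":0.2,"wx":0,"wy":0,"wz":0,"claw":0.3},{"dx":0,"dy":0,"dz":0.2,"wx":0,"wy":0,"wz":0,"claw":0.3}]}}

```text
clock: 7.8
tcp_pos: [0.5118, 0.0565, 0.1073]
tcp_rot: [2.907, 1.191, 0.001]
ft_force: [-2.0, 1.1, 4.0]
gripper_width: 0.0501
gripper_force: 63.6
```

The bottle is seated: upward force at the height I expected. Holding briefly, then pressing about 8 mm.

Call:
{"name": "send_rows", "arguments": {"plan": [{"dx":0,"dy":0,"dz":0,"wx":0,"wy":0,"wz":0,"claw":0.3},{"dx":0,"dy":0,"dz":0,"wx":0,"wy":0,"wz":0,"claw":0.3},{"dx":0,"dy":0,"dz":0.2,"wx":0,"wy":0,"wz":0,"claw":0.3},{"dx":0,"dy":0,"dz":0.4,"wx":0,"wy":0,"wz":0,"claw":0.3},{"dx":0,"dy":0,"dz":0.6,"wx":0,"wy":0,"wz":0,"claw":0.3},{"dx":0,"dy":0,"dz":0.75,"wx":0,"wy":0,"wz":0,"claw":0.3},{"dx":0,"dy":0,"dz":0.75,"wx":0,"wy":0,"wz":0,"claw":0.3},{"dx":0,"dy":0,"dz":0.75,"wx":0,"wy":0,"wz":0,"claw":0.3}]}}

```text
clock: 8.8
tcp_pos: [0.5119, 0.0565, 0.1]
tcp_rot: [2.907, 1.191, 0.001]
ft_force: [-3.2, 0.9, 8.3]
gripper_width: 0.0499
gripper_force: 64.1
```

Call:
{"name": "send_rows", "arguments": {"plan": [{"dx":0,"dy":0,"dz":0.08,"wx":0,"wy":0,"wz":0,"claw":0.3},{"dx":0,"dy":0,"dz":0.08,"wx":0,"wy":0,"wz":-0.1,"claw":0.3},{"dx":0,"dy":0,"dz":0.08,"wx":0,"wy":0,"wz":-0.2,"claw":0.3},{"dx":0,"dy":0,"dz":0.08,"wx":0,"wy":0,"wz":-0.3,"claw":0.3},{"dx":0,"dy":0,"dz":0.08,"wx":0,"wy":0,"wz":-0.4,"claw":0.3},{"dx":0,"dy":0,"dz":0.08,"wx":0,"wy":0,"wz":-0.5,"claw":0.3},{"dx":0,"dy":0,"dz":0.08,"wx":0,"wy":0,"wz":-0.6,"claw":0.3},{"dx":0,"dy":0,"dz":0.08,"wx":0,"wy":0,"wz":-0.6,"claw":0.3}]}}

```text
clock: 9.8
tcp_pos: [0.5125, 0.0564, 0.0996]
tcp_rot: [2.423, 1.997, 0.002]
ft_force: [-2.1, 0.5, 8.3]
gripper_width: 0.05
gripper_force: 64.2
```

```bash
python3 - <<'E'
from h import *
s=r.observe(); print(s['ft_force'],s['moment'],s['joints'],s['tcp_pos']); save('wrist','w5.png')
a=cv2.imread('pics/w5.png')[40:340,180:460]
cv2.imwrite('pics/crop5.png',cv2.resize(a,None,fx=2,fy=2,interpolation=cv2.INTER_CUBIC))
E
```

```text
[-2.13219732  0.4851938   8.34410425] [0.12702633 0.35379373 0.07355685] [-2.65919945e-02  1.81046578e-01  1.98224436e+00 -1.83630013e-04
  9.76120861e-01  1.65663336e-01] [0.51247834 0.05635119 0.09960023]
```

View pics/crop5.png

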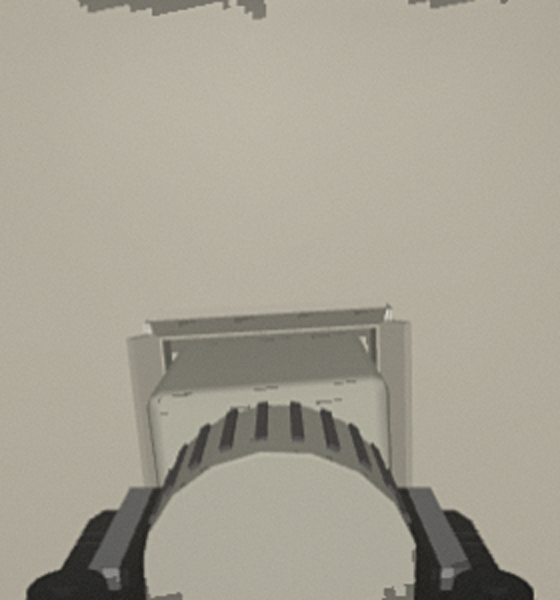

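The ribs haven't moved relative to the fingers and the body is still square in the pocket, so the cap really is turning. I'll continue to about 88° in total.

Call:
{"name": "send_rows", "arguments": {"plan": [{"dx":0,"dy":0,"dz":0,"wx":0,"wy":0,"wz":-0.13,"claw":0.3},{"dx":0,"dy":0,"dz":0,"wx":0,"wy":0,"wz":-0.27,"claw":0.3},{"dx":0,"dy":0,"dz":0,"wx":0,"wy":0,"wz":-0.41,"claw":0.3},{"dx":0,"dy":0,"dz":0,"wx":0,"wy":0,"wz":-0.55,"claw":0.3},{"dx":0,"dy":0,"dz":0,"wx":0,"wy":0,"wz":-0.69,"claw":0.3},{"dx":0,"dy":0,"dz":0,"wx":0,"wy":0,"wz":-0.83,"claw":0.3},{"dx":0,"dy":0,"dz":0,"wx":0,"wy":0,"wz":-0.94,"claw":0.3},{"dx":0,"dy":0,"dz":0,"wx":0,"wy":0,"wz":-0.94,"claw":0.3}]}}

```text
clock: 10.85
tcp_pos: [0.5132, 0.0564, 0.0999]
tcp_rot: [1.255, 2.876, 0.002]
ft_force: [-0.8, 0.3, 8.3]
gripper_width: 0.0496
gripper_force: 64.2
```

Call:
{"name": "send_rows", "arguments": {"plan": [{"dx":0,"dy":0,"dz":-0.2,"wx":0,"wy":0,"wz":0,"claw":0.3},{"dx":0,"dy":0,"dz":-0.4,"wx":0,"wy":0,"wz":0,"claw":0.3},{"dx":0,"dy":0,"dz":-0.6,"wx":0,"wy":0,"wz":0,"claw":0.3},{"dx":0,"dy":0,"dz":-0.8,"wx":0,"wy":0,"wz":0,"claw":0.3},{"dx":0,"dy":0,"dz":-1.0,"wx":0,"wy":0,"wz":0,"claw":0.3},{"dx":0,"dy":0,"dz":-1.1,"wx":0,"wy":0,"wz":0,"claw":0.3},{"dx":0,"dy":0,"dz":-1.1,"wx":0,"wy":0,"wz":0,"claw":0.3}]}}

```text
clock: 11.72
tcp_pos: [0.5112, 0.0563, 0.1091]
tcp_rot: [-1.258, -2.879, 0.001]
ft_force: [0.9, 0.0, 2.4]
gripper_width: 0.0499
gripper_force: 63.4
```

Call:
{"name": "send_rows", "arguments": {"plan": [{"dx":0,"dy":0,"dz":-0.2,"wx":0,"wy":0,"wz":0,"claw":0.3},{"dx":0,"dy":0,"dz":-0.4,"wx":0,"wy":0,"wz":0,"claw":0.3},{"dx":0,"dy":0,"dz":-0.6,"wx":0,"wy":0,"wz":0,"claw":0.3},{"dx":0,"dy":0,"dz":-0.8,"wx":0,"wy":0,"wz":0,"claw":0.3},{"dx":0,"dy":0,"dz":-0.8,"wx":0,"wy":0,"wz":0,"claw":0.3}]}}

```text
clock: 12.35
tcp_pos: [0.5113, 0.0564, 0.1177]
tcp_rot: [-1.258, -2.879, 0.0]
ft_force: [-0.9, -0.3, -0.8]
gripper_width: 0.0501
gripper_force: 63.3
```

```bash
python3 - <<'E'
from h import *
F=[]
for i in range(3):
    a=vision.grab_frame('wrist'); F.append(r.observe()['ft_force'])
print(np.round(F,2)); cv2.imwrite('pics/w6.png',a[:,:,::-1]); cv2.imwrite('pics/d6.png',cv2.resize(a[40:340,180:460,::-1],None,fx=2,fy=2))
E
```

```text
[[ 0.5  -0.15 -0.69]
 [-0.28  0.72 -0.68]
 [-0.29 -0.47 -1.01]]
```

The vertical force is now only about the cap's weight (−0.8 N, against −4 N with the bottle), so it's free. Lifting straight up.

Call:
{"name": "send_rows", "arguments": {"plan": [{"dx":0,"dy":0,"dz":-0.5,"wx":0,"wy":0,"wz":0,"claw":0.3},{"dx":0,"dy":0,"dz":-1.2,"wx":0,"wy":0,"wz":0,"claw":0.3},{"dx":0,"dy":0,"dz":-2.4,"wx":0,"wy":0,"wz":0,"claw":0.3},{"dx":0,"dy":0,"dz":-3.6,"wx":0,"wy":0,"wz":0,"claw":0.3},{"dx":0,"dy":0,"dz":-4.8,"wx":0,"wy":0,"wz":0,"claw":0.3},{"dx":0,"dy":0,"dz":-5.6,"wx":0,"wy":0,"wz":0,"claw":0.3},{"dx":0,"dy":0,"dz":-5.6,"wx":0,"wy":0,"wz":0,"claw":0.3},{"dx":0,"dy":0,"dz":-5.6,"wx":0,"wy":0,"wz":0,"claw":0.3}]}}

```text
clock: 13.5
tcp_pos: [0.5111, 0.0565, 0.1731]
tcp_rot: [-1.257, -2.878, 0.0]
ft_force: [-0.6, -0.6, -0.4]
gripper_width: 0.0503
gripper_force: 63.3
```

```bash
python3 - <<'E'
from h import *
w=save('wrist','w7.png'); s=save('scene','scene7.png')
f=lambda a:cv2.resize(a,(400,400),interpolation=cv2.INTER_CUBIC)
cv2.imwrite('pics/fin.png',np.hstack([f(w[40:400,140:500]),f(s[170:340,240:410])])[:,:,::-1]); print(r.observe()['ft_force'])
E
```

```text
[-0.04776509  0.00820901 -0.86298774]
```

View pics/fin.png

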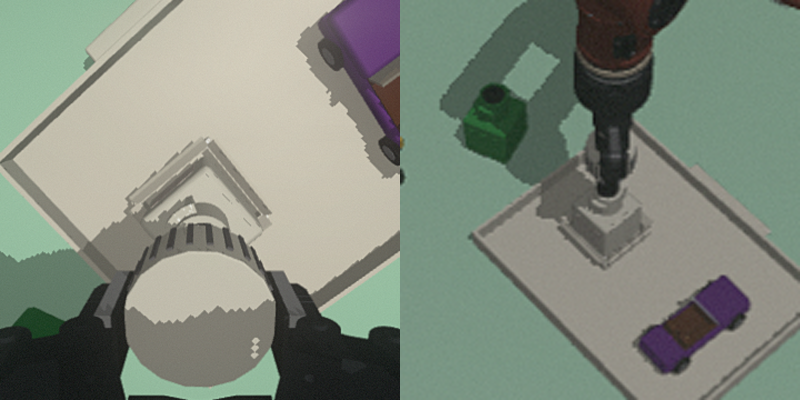

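The cap is held level above the open bottle, which stands upright in the pocket with its neck visible. The car hasn't been touched. Handing in.

```bash
python3 -c "
from rig import ticket
print(ticket.finish_job())"
```

```text
the job is handed in; nothing more can be done
None
```

I've handed the job in with the bottle upright in the pocket and its unscrewed cap held about 6 cm above the open mouth; the car and digger were not touched, and no verdict was returned.

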